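Take the temperature logger off its instrument stand for calibration

ROBOT

A 6-joint arm with a two-finger parallel gripper is mounted at the origin on a cart in front of the work surface, level with it; the furniture and walls round the work are solid. World frame = base frame: x ahead of the robot, y to its left, z up, the work surface at z = 0. Lengths are in m, angles in rad, forces in N, time in s.
With the tool pointing down it reaches from about 0.25 to 0.775 m from the base axis. Payload 8.9 kg.
Tool frame: the origin (TCP) lies midway between the tips of the shut fingers; the grasp point (between the pads) lies 19 mm behind it; x points along the fingers, z is the direction in which the jaws open and shut, and the axes are right-handed (so a half turn about x gives the same grasp; the last joint's range is limited). The gripper opens to 85 mm and grips with 20 to 120 N. Pads are 22 mm wide; open, the fingers measure 114 mm over their backs; the gripper's body (76 mm by 85 mm) begins 54 mm behind the grasp point. The pads swing forward as they close: fully open they stand 13 mm farther back than shut.
Start: joints at [1.098, 0.291, -0.153, 1.127, 0, 1.431], TCP at [0.172, 0.496, 0.231] pointing down, gripper open.
Joint ranges: [-2.52, 2.52], [-0.91, 1.74], [-1.3, 1.37], [-1.96, 2.02], [-1.52, 1.47], [-3.14, 3.14]. Speed limits (rad/s): [2.22, 2.22, 2.79, 3.14, 3.14, 3.14].

INTERFACE

Orientations are given as [roll, pitch, yaw] about the fixed x, y, z axes, in that order (R = Rz(yaw) Ry(pitch) Rx(roll)).
In Python, from cell import bot, grab_frame, camera_params gives the robot as it stands.
- The arm moves only by the tool jog_arm, never from a script. Its arguments are lists of equal length, an entry for each row: "delta_rot": the turn, a rotation vector about the world's x, y, z in degrees, a list of three; "slide": the shift along the world's x, y, z in m, a list of three; "jaw": the opening, from 0 (shut) to 1 (fully open). A call has 1 to 10 rows; each row shifts and turns the pose as measured when the row begins; what a row does not reach is not made up. A row lasts 1/12 s, in which the tool goes at most 41.7 mm and 7.16 degrees, less where a joint would pass 70% of its speed; a pose out of reach is approached as far as the arm can. A call with a gripper value outside its range is refused whole. The fingers move at their own pace and stop on an object; "grip_force" is the grip in N (left out, the last holds). Time passes only in rows, so rows that do not move let the fingers close. It gives the time, the measured TCP pose, the force and the opening at its end, in the units of the state.
- bot.observe(): the state, without advancing time (a new reading comes with each control period).
- grab_frame(name): name is "scene" or "top" or "wrist"; returns (picture, depth): 480x640x3 uint8, red, green, blue; 480x640 float32, m along the optical axis (not along the pixel's ray), 0 where there is no reading.
- camera_params(name): a dict with "intrinsics" (3x3 intrinsics, pixels), "k1" (the pictures are not rectified: a ray, as slopes to the right and down, at radius r is drawn at 1 + k1 r^2 times it, then the intrinsics apply), "R" (3x3) and "t" (3): a world point X has camera coordinates R X + t; the wrist camera has in their place "mount" (4x4, takes a point from camera to tool coordinates, whose origin is the TCP and whose axes are the tool frame's). Camera axes: x right, y down, z forward; pixel columns grow to the right and rows downward; lengths in m; the calibration is good to about 2 mm. A picture is of the moment at which its call begins: read the wrist's pose just before it. camera_params takes no time and is no camera call.
- bot.job_done(): hands the job in, once; it reports no verdict.
The state is a dict: "time": time; "joints": joint angles; "dq": joint speeds; "joint_torque": joint torques, N m; "eef_pos": TCP position; "eef_rot": TCP orientation; "contact_force": force on the tool from outside, world axes, zero at the start; "moment": the same for the moment, N m; "opening": finger opening in m.
Only numpy, scipy, OpenCV 4.12 (cv2) and the standard library are available. Lean on these libraries where they do the work, as an engineer would, in place of code of your own. Each camera call takes 0.05 s, during which the arm holds its last target.

TASK

The temperature logger on the sloping stand (the unit with the square display) is due for calibration: turn the lock above it a quarter turn, slide the logger up to the wide ends of its keyhole slots, lift it off its studs, and lay it gently, display up, on the rubber mat in the tray, lengthwise in the bay. Leave the other two units hanging and locked, and everything else where it stands.

Things in the scene. Friction and masses are not known exactly. Their poses are not given: they have to be found in the camera images.
- logger: temperature logger, about 180 g: the unit with the square display window and three small buttons; it hangs at one of the stand's three places. Aluminium back plate 144 x 50 x 4 mm with a housing on its middle. Origin: middle of the back of the plate; x along the plate to its upper end (up the slope), y to its left, z out of its face.
- logger_housing (a point): middle of the logger's white and grey housing, 19 mm above the origin along its z. The housing is 70 mm long (x), 46 mm wide (y; grip it across this) and reaches 4 to 34 mm from the back; its sides are plain and free (a neighbour's plate is 42 mm away at the nearest).
- logger_keyhole (a point): centre of the wide end (18 mm wide, 22 mm long) of the logger's upper keyhole slot; the slot (9 mm wide) runs up from it. The lower ear has the same. Hung, the studs sit 16 mm higher, in the slots' upper ends; slid 16 mm up the slope (13 to 18 do) the heads pass the wide ends and it lifts off along z. An open lock bar stops it at 18 mm; let go, it slides back.
- dial_gauge: unit with a round dial and needle, hanging at another place, loose; leave it. Same back plate, housing, slots and axes as the logger.
- sounder: unit with a slotted grille and one round button, hanging at another place, loose; leave it. Same back plate, housing, slots and axes as the logger.
- hanger_left: left hanging place of the stand as seen from the robot. Frame of a unit hung there: origin on the sloping face under the middle of the unit's back (a hung unit's origin is within 1.5 mm of it), x up the slope, y left along the stand, z square out of the face, tilted 30 degrees from vertical towards the robot (stand's front).
- hanger_mid: middle hanging place of the stand as seen from the robot. Frame of a unit hung there: origin on the sloping face under the middle of the unit's back (a hung unit's origin is within 1.5 mm of it), x up the slope, y left along the stand, z square out of the face, tilted 30 degrees from vertical towards the robot (stand's front).
- hanger_right: right hanging place of the stand as seen from the robot. Frame of a unit hung there: origin on the sloping face under the middle of the unit's back (a hung unit's origin is within 1.5 mm of it), x up the slope, y left along the stand, z square out of the face, tilted 30 degrees from vertical towards the robot (stand's front).
- lock_left_grip (a point): middle of the black thumb grip of the left lock, on its pivot axis, 21 mm off the face and 96 mm up x from the hanging place's origin. Grip: 30 mm long (along the bar), 10 mm thick, reaching 8 to 34 mm off the face. Nothing else near stands more than 8 mm off the face within 50 mm.
- lock_mid_grip (a point): middle of the black thumb grip of the middle lock, on its pivot axis, 21 mm off the face and 96 mm up x from the hanging place's origin. Grip: 30 mm long (along the bar), 10 mm thick, reaching 8 to 34 mm off the face. Nothing else near stands more than 8 mm off the face within 50 mm.
- lock_right_grip (a point): middle of the black thumb grip of the right lock, on its pivot axis, 21 mm off the face and 96 mm up x from the hanging place's origin. Grip: 30 mm long (along the bar), 10 mm thick, reaching 8 to 34 mm off the face. Nothing else near stands more than 8 mm off the face within 50 mm.
- lock_left (a joint): turn-button lock above the left hanging place, rad: a flat bar 46 x 12 mm, 1 to 8 mm off the face. Near 0: bar along the slope, its lower end just above the unit's plate, which cannot slide up. Turned a quarter turn either way (+1.57 counter-clockwise, -1.57 clockwise seen from in front; stops at 1.66) it frees the unit. Stays where left; takes 0.04 N m.
- lock_mid (a joint): turn-button lock above the middle hanging place, rad: a flat bar 46 x 12 mm, 1 to 8 mm off the face. Near 0: bar along the slope, its lower end just above the unit's plate, which cannot slide up. Turned a quarter turn either way (+1.57 counter-clockwise, -1.57 clockwise seen from in front; stops at 1.66) it frees the unit. Stays where left; takes 0.04 N m.
- lock_right (a joint): turn-button lock above the right hanging place, rad: a flat bar 46 x 12 mm, 1 to 8 mm off the face. Near 0: bar along the slope, its lower end just above the unit's plate, which cannot slide up. Turned a quarter turn either way (+1.57 counter-clockwise, -1.57 clockwise seen from in front; stops at 1.66) it frees the unit. Stays where left; takes 0.04 N m.
- stand: grey sheet-steel instrument stand, fixed; 300 mm wide (y), 185 mm deep, its face sloping at 30 degrees from 22 mm high at the front to 128 mm at the back. Three places 92 mm apart, each with two headed studs at x = 66 and -42 mm of its frame: necks 5 mm thick, heads 14 mm across, 6.5 to 9.5 mm off the face (2.5 mm of play along z; plate and face are smooth, friction 0.25). Origin: centre of the foot, x to its back.
- tray: shallow metal tray, 176 x 222 x 18 mm, fixed, walls and floor 3 mm thick, split by one low partition (18 mm high, along x) into two bays side by side along y, 106 mm wide and 170 mm long. Origin: centre of its underside.
- mat: black rubber mat 150 x 94 x 3 mm lying flat in one bay of the tray. Origin: centre of its underside, which is 3 mm above the bench; its long side is x, its top is 3 mm above the origin.
- timer: white timer 66 x 66 x 24 mm lying in the tray's other bay, loose; leave it. Origin: centre of its underside.
- oil_dropper: small dropper bottle, 34 mm thick and 102 mm tall, standing loose between stand and tray; leave it. Origin: centre of its foot.
- vial_1: capped vial, 19 mm thick, 54 mm tall, standing loose in front of the tray; leave it. Origin: centre of its foot.
- vial_2: second capped vial of the same size in front of the tray; leave it. Origin: centre of its foot.
- petri_3: closed petri dish, 90 mm across, 15 mm tall, loose in front of the stand; leave it. Origin: centre of its underside.
- forceps: steel forceps 132 x 14 x 9 mm lying loose in front of the stand; leave them. Origin: centre of their underside.

How it is judged:
By the outcome, as a careful person would: the job done as asked, in the order asked, and still so for the second after the job is handed in, with the robot touching nothing.
It also fails if it takes over 51 s, if anything falls off the work surface, if the arm or the gripper's body presses on something with over 40 N, if the wrist force passes 120 N, or if a joint passes its speed limit or range.

## Working session

There is one attempt and no reset: what is moved stays moved. The work goes in short steps, Python scripts to look and compute and a tool call to move; the robot and the scene stay as the last step left them, time stands still between calls to the robot, and variables do not carry over. Pictures are saved under pics/ and viewed, and the job is handed in when it is done.

Besides the shell and the picture viewer there is one more tool, called after "Request:" as name(argument=value, ...), one argument or row to a line, values as JSON. jog_arm: Moves the arm, as the interface text tells. Its arguments: {"type":"object","properties":{"delta_rot":{"type":"array","items":{"type":"array","items":{"type":"number"}}},"slide":{"type":"array","items":{"type":"array","items":{"type":"number"}}},"jaw":{"type":"array","items":{"type":"number"}},"grip_force":{"type":"number"}},"required":["delta_rot","slide","jaw"]}

```bash
ls; mkdir -p pics
python3 - <<'E'
from cell import bot, grab_frame, camera_params
import cv2,numpy as np
s=bot.observe();print(s)
for n in ("scene","top","wrist"):
    print(n,camera_params(n))
for n in ("scene","top"):
    p,d=grab_frame(n); cv2.imwrite(f"pics/{n}0.png",p[:,:,::-1]); np.save(f"pics/{n}0.npy",d)
E
```

```text
pics
{'time': 0.0, 'joints': array([ 1.09771803e+00,  2.91278583e-01, -1.54090039e-01,  1.12667964e+00,
        4.70626881e-07,  1.43150131e+00]), 'dq': array([ 0.00224669,  0.00127335,  0.00175107,  0.00038902, -0.00092853,
        0.00116814]), 'joint_torque': array([ 8.99224324e-04, -5.37146473e+01,  3.31366253e+01,  1.61372084e-02,
       -1.22319648e-04, -1.92338058e-05]), 'eef_pos': array([0.17180555, 0.49565866, 0.23074671]), 'eef_rot': array([ 3.00192171,  1.56954439, -2.04425054]), 'contact_force': array([-0.42843579, -0.37069997, -0.24868802]), 'moment': array([-0.05149234,  0.00114106, -0.00656901]), 'opening': 0.08546475652110756}
scene {'intrinsics': array([[566.035234  ,   0.        , 320.60655702],
       [  0.        , 566.035234  , 237.56703467],
       [  0.        ,   0.        ,   1.        ]]), 'k1': -0.15509468465529652, 'R': array([[ 0.44386517, -0.89609164, -0.00186535],
       [-0.67486135, -0.33291122, -0.65858354],
       [ 0.58953021,  0.29358115, -0.75250531]]), 't': array([-0.22569946,  0.405011  ,  0.91543455])}
top {'intrinsics': array([[479.99591286, 
[... 217 characters left out ...]
    [-0.98147709, -0.01145602, -0.19123672],
       [ 0.1912881 , -0.0035605 , -0.98152748]]), 't': array([0.00130869, 0.51966631, 0.99020238])}
wrist {'intrinsics': array([[422.7159249 ,   0.        , 327.21783049],
       [  0.        , 422.7159249 , 238.16372646],
       [  0.        ,   0.        ,   1.        ]]), 'k1': -0.049202874188142044, 'mount': array([[ 1.58426578e-03, -3.18389128e-01,  9.47958783e-01,
        -1.42978593e-01],
       [-4.87360369e-04, -9.47960105e-01, -3.18388757e-01,
         8.25912913e-02],
       [ 9.99998626e-01,  4.24148716e-05, -1.65699100e-03,
         5.58776579e-04],
       [ 0.00000000e+00,  0.00000000e+00,  0.00000000e+00,
         1.00000000e+00]])}
```

View pics/top0.png

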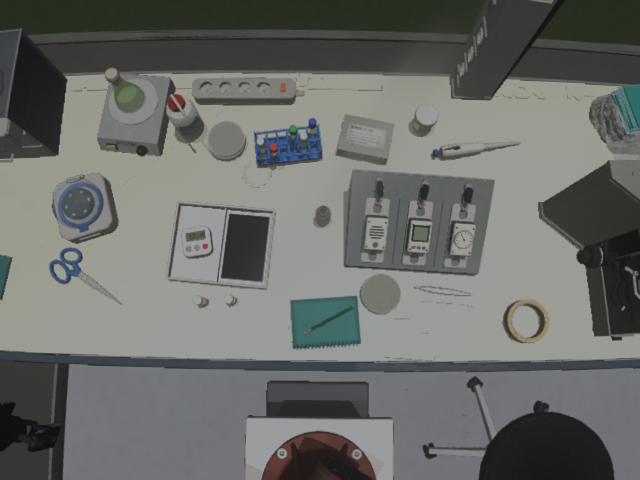

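View pics/scene0.png

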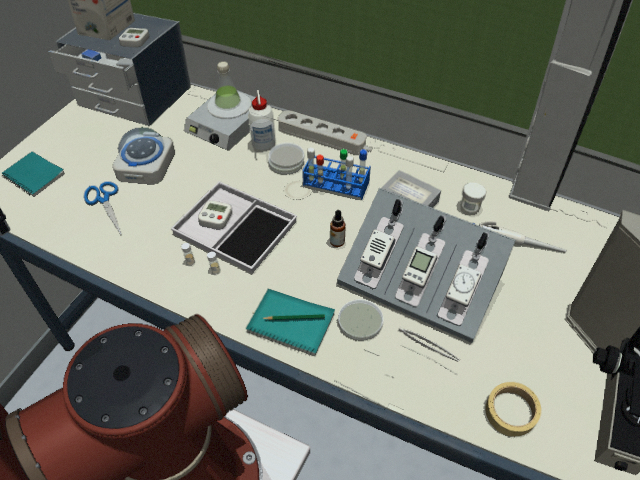

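The logger is the middle unit (display near top-view pixel (420,230)), with the sounder on the left and the dial gauge on the right. The mat is in the tray's right bay. I'll zoom in and write helpers next.

```bash
cat > h.py <<'E'
import numpy as np, cv2
from scipy.spatial.transform import Rotation as Ro
from cell import bot, grab_frame, camera_params
def cam(n, s=None):
    c=camera_params(n)
    if n=="wrist":
        R=Ro.from_euler('xyz',s['eef_rot']).as_matrix(); M=c['mount']
        Rw=R@M[:3,:3]; o=s['eef_pos']+R@M[:3,3]
        return c['intrinsics'],c['k1'],Rw,o
    return c['intrinsics'],c['k1'],c['R'].T,-c['R'].T@c['t']
def rays(C,uv):
    K,k1,Rw,o=C
    uv=np.asarray(uv,float).reshape(-1,2)
    n=cv2.undistortPoints(uv[:,None],K,np.array([k1,0,0,0,0.])).reshape(-1,2)
    return n
def pts(C,uv,z):  # depth along axis
    n=rays(C,uv); z=np.asarray(z,float).reshape(-1,1)
    return (np.c_[n,np.ones(len(n))]*z)@C[2].T+C[3]
def onplane(C,uv,p0,nn):
    n=rays(C,uv); d=np.c_[n,np.ones(len(n))]@C[2].T
    t=((np.asarray(p0)-C[3])@nn)/(d@nn); return C[3]+d*t[:,None]
def proj(C,X):
    K,k1,Rw,o=C; c=(np.asarray(X,float).reshape(-1,3)-o)@Rw
    n=c[:,:2]/c[:,2:]; n=n*(1+k1*(n**2).sum(1,keepdims=True))
    return n@K[:2,:2].T+K[:2,2]
E
python3 - <<'E'
from h import *
p=cv2.imread('pics/top0.png');d=np.load('pics/top0.npy');C=cam('top')
a=cv2.resize(p[160:300,160:280],None,fx=4,fy=4,interpolation=cv2.INTER_CUBIC)
b=cv2.resize(p[160:280,335:505],None,fx=4.6,fy=4.6,interpolation=cv2.INTER_CUBIC)
cv2.imwrite('pics/tA.png',a);cv2.imwrite('pics/tB.png',b)
# depth on bench and stand
for u,v in [(300,270),(320,180),(400,180),(400,260),(358,200),(358,260),(485,190),(475,260),(245,245),(420,246),(425,189)]:
    w=d[v-1:v+2,u-1:u+2]; print(u,v,pts(C,[[u,v]],[np.median(w)]).round(4), w.std().round(4))
p2=cv2.imread('pics/scene0.png')
cv2.imwrite('pics/sB.png',cv2.resize(p2[190:340,330:520],None,fx=4,fy=4,interpolation=cv2.INTER_CUBIC))
E
```

```text
300 270 [[ 0.4724  0.0445 -0.0011]] 0.0021
320 180 [[6.85e-01 1.50e-03 4.00e-04]] 0.0015
400 180 [[ 0.6464 -0.1643  0.1214]] 0.0016
400 260 [[ 0.4924 -0.1763  0.0315]] 0.0023
358 200 [[ 0.6089 -0.0783  0.0971]] 0.0016
358 260 [[ 0.4917 -0.0836  0.0296]] 0.0021
485 190 [[ 0.6294 -0.3457  0.1174]] 0.3134
475 260 [[ 0.493  -0.3428  0.0378]] 0.0015
245 245 [[0.5267 0.1697 0.0075]] 0.0028
420 246 [[ 0.5139 -0.2098  0.0849]] 0.0019
425 189 [[ 0.62   -0.2105  0.1452]] 0.0022
```

View pics/tB.png

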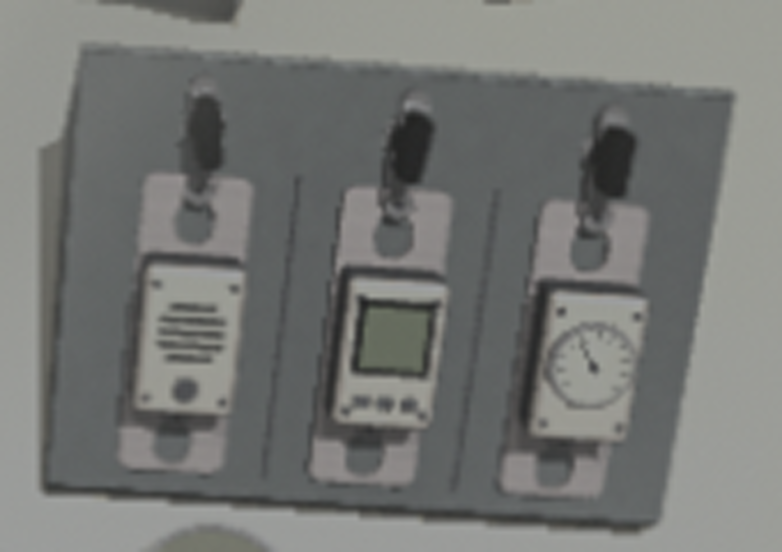

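View pics/tA.png

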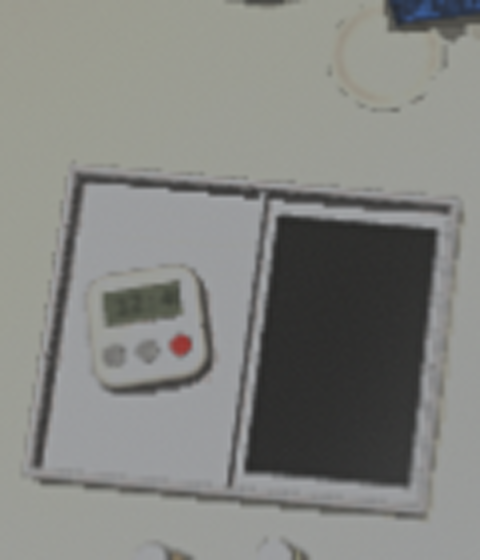

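View pics/sB.png

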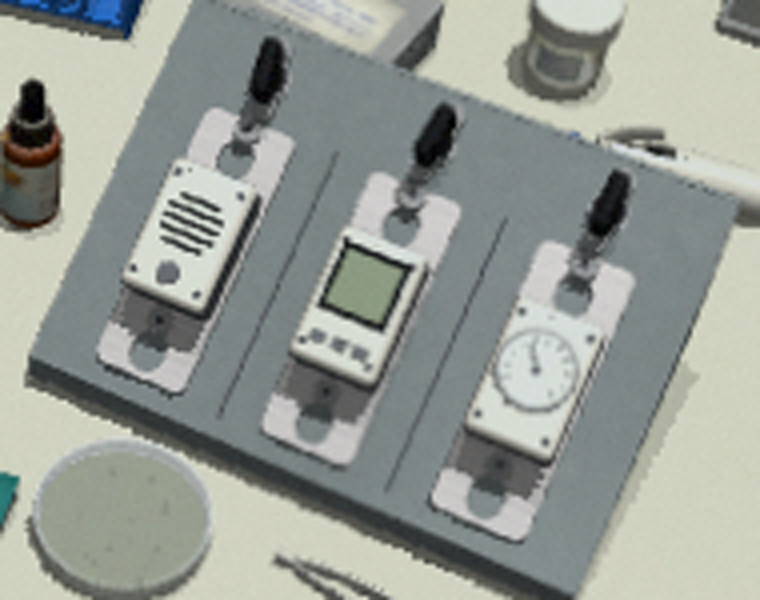

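Run:
```python
from h import *
p=cv2.imread('pics/top0.png');d=np.load('pics/top0.npy');C=cam('top')
o=lambda L:(np.array(L,float)+.5)/4.6-.5+[335,160]
e=np.array([0,0,1.])
back=onplane(C,o([[82,45],[735,93]]),[0,0,.128],e); front=onplane(C,o([[45,487],[655,524]]),[0,0,.022],e)
print('back',back.round(4),np.linalg.norm(back[0]-back[1]));print('front',front.round(4),np.linalg.norm(front[0]-front[1]))
yl=(back[0]-back[1])+(front[0]-front[1]); yaw=np.arctan2(-yl[0],yl[1]); print('yaw deg',np.degrees(yaw))
mid=(back.mean(0)+front.mean(0))/2; print('mid',mid, 'depth',(back.mean(0)-front.mean(0)))
# depth plane fit on face
m=np.zeros(d.shape,np.uint8); cv2.fillPoly(m,[o([[100,70],[710,110],[640,500],[65,470]]).astype(np.int32)],1)
hsv=cv2.cvtColor(p,cv2.COLOR_BGR2HSV); print(hsv[180,400],hsv[260,400])
ys,xs=np.nonzero((m>0)&(d>0)); X=pts(C,np.c_[xs,ys],d[ys,xs])
sel=np.ones(len(X),bool)
for th in (.02,.01,.005,.004,.004,.004):
    A=np.c_[X[sel][:,:2],np.ones(sel.sum())]; co=np.linalg.lstsq(A,X[sel][:,2],rcond=None)[0]
    r=X[:,2]-np.c_[X[:,:2],np.ones(len(X))]@co; sel=np.abs(r)<th if th>.01 else (np.abs(r)<th)
n=np.array([-co[0],-co[1],1]);n/=np.linalg.norm(n); print('n',n,'tilt',np.degrees(np.arccos(n[2])),'yaw',np.degrees(np.arctan2(n[1],n[0]))-180, sel.sum(),len(X),'z at mid',co@[mid[0],mid[1],1])
# mat
oA=lambda L:(np.array(L,float)+.5)/4-.5+[160,160]
mm=((hsv[:,:,2]<75)).astype(np.uint8); mm[:, :215]=0;mm[:,280:]=0;mm[:205]=0;mm[290:]=0
cs,_=cv2.findContours(mm,0,1);c=max(cs,key=cv2.contourArea)
q=onplane(C,c.reshape(-1,2),[0,0,.006],e); r=cv2.minAreaRect((q[:,:2]*1000).astype(np.float32)); print('mat',r)
tr=onplane(C,oA([[76,172],[460,203],[427,512],[28,475]]),[0,0,.018],e);print('tray',tr.round(4),tr.mean(0))
# objects
for nme,u,v,z in [('dropper',323,208,.1),('petri',381,294,.015),('timer',197,242,.03)]:print(nme,onplane(C,[[u,v]],[0,0,z],e))
```

```text
back [[ 0.6657 -0.0645  0.128 ]
 [ 0.6488 -0.3636  0.128 ]] 0.2995439131444346
front [[ 0.4804 -0.0541  0.022 ]
 [ 0.465  -0.3512  0.022 ]] 0.29751733300919486
yaw deg -3.091624533035273
mid [ 0.56496184 -0.20835369  0.075     ] depth [ 0.18454216 -0.01133376  0.106     ]
[83 10 99] [100   8  95]
n [-0.49310192  0.02936633  0.86947577] tilt 29.602222416345437 yaw -3.4081832198717166 7032 11308 z at mid 0.07591733897507685
mat ((522.9615478515625, 169.80490112304688), (92.265380859375, 147.3345947265625), 85.29178619384766)
tray [[0.6219 0.3255 0.018 ]
 [0.6055 0.1039 0.018 ]
 [0.4297 0.1173 0.018 ]
 [0.4469 0.341  0.018 ]] [0.52601004 0.22192561 0.018     ]
dropper [[ 0.58964618 -0.00452778  0.1       ]]
petri [[ 0.41861993 -0.13550064  0.015     ]]
timer [[0.52790145 0.27403575 0.03      ]]
```

Run:
```python
from h import *
e=np.array([0,0,1.])
yaw=np.radians(-3.25)
Rs=(Ro.from_euler('z',yaw)*Ro.from_euler('y',-30,degrees=True)).as_matrix() # x up-slope, z normal
print(Rs.round(3)); mid=np.array([.565,-.2084,.075])
for nm,box in (('top',(405,450,210,258)),('scene',(398,445,240,300))):
    p=cv2.imread(f'pics/{nm}0.png');C=cam(nm); u0,u1,v0,v1=box
    g=p[v0:v1,u0:u1].min(2).astype(int)
    x=p[v0:v1,u0:u1].astype(int)
    print(nm, np.percentile(g,[50,80,90,99]))
    thr={'top':118,'scene':150}
    S=cv2.resize(p[v0:v1,u0:u1],None,fx=12,fy=12,interpolation=cv2.INTER_CUBIC); cv2.imwrite(f'pics/z_{nm}.png',S)
```

```text
[[ 0.865  0.057 -0.499]
 [-0.049  0.998  0.028]
 [ 0.5   -0.     0.866]]
top [ 94. 120. 137. 153.]
scene [125.  178.2 201.  214. ]
```

View pics/z_top.png

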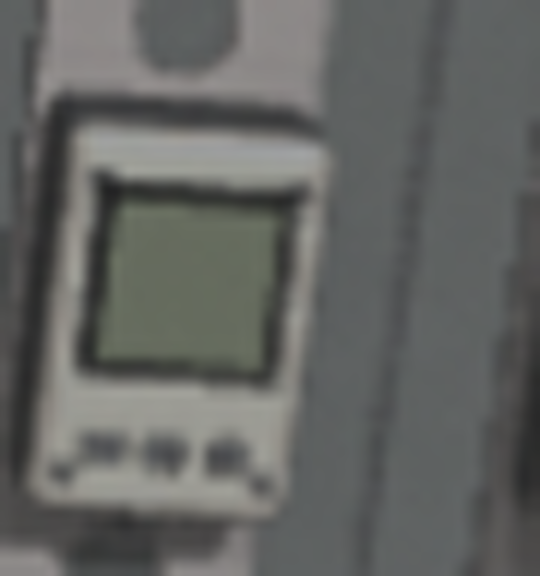

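View pics/z_scene.png

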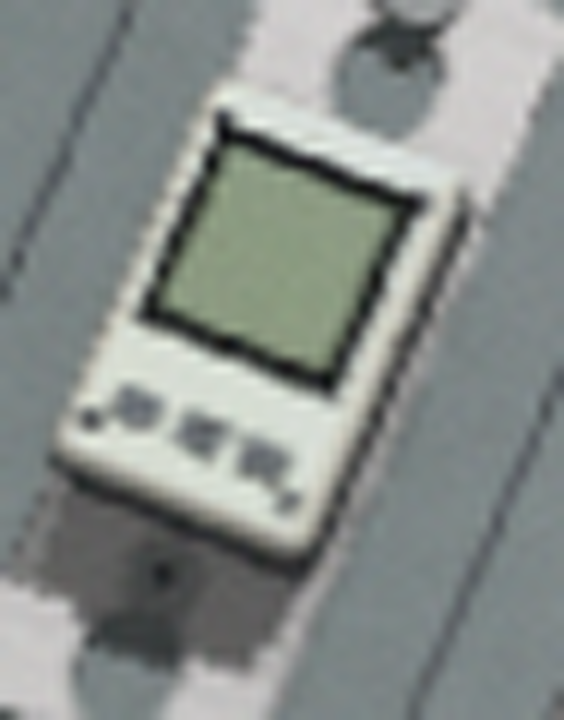

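Run:
```python
from h import *
yaw=np.radians(-3.25)
Rs=(Ro.from_euler('z',yaw)*Ro.from_euler('y',-30,degrees=True)).as_matrix()
mid=np.array([.565,-.2084,.0755]); n=Rs[:,2]
f=lambda L,u,v:(np.array(L,float)+.5)/12-.5+[u,v]
Q={'top':f([[70,112],[330,132],[280,518],[30,500]],405,210),'scene':f([[212,85],[464,185],[303,562],[53,450]],398,240)}
for nm,q in Q.items():
    X=onplane(cam(nm),q,mid+.034*n,n); L=(X-mid)@Rs
    print(nm,(L*1000).round(1).tolist(),(L.mean(0)*1000).round(1), 'world',X.mean(0).round(4))
# plate upper/lower ends, grips in crop B / tB 4.6, sB 4
o=lambda L:(np.array(L,float)+.5)/4.6-.5+[335,160]
o2=lambda L:(np.array(L,float)+.5)/4-.5+[330,190]
print('plate ends top',((onplane(cam('top'),o([[345,187],[455,195],[412,488],[310,478]]),mid+.004*n,n)-mid)@Rs*1e3).round(1))
print('plate scene',((onplane(cam('scene'),o2([[370,172],[462,205],[347,467],[262,432]]),mid+.004*n,n)-mid)@Rs*1e3).round(1))
print('wide hole top',((onplane(cam('top'),o([[395,238]]),mid+.002*n,n)-mid)@Rs*1e3).round(1))
print('grip top',((onplane(cam('top'),o([[205,120],[418,135],[617,150]]),mid+.034*n,n)-mid)@Rs*1e3).round(1))
print('grip scene',((onplane(cam('scene'),o2([[270,62],[441,125],[611,192]]),mid+.034*n,n)-mid)@Rs*1e3).round(1))
```

```text
top [[18.1, 23.3, 34.0], [17.8, -22.0, 34.0], [-53.0, -22.9, 34.0], [-52.8, 21.7, 34.0]] [-17.5   0.   34. ] world [ 0.5329 -0.2066  0.0962]
scene [[9.2, 24.4, 34.0], [9.7, -20.0, 34.0], [-57.2, -21.0, 34.0], [-56.5, 23.5, 34.0]] [-23.7   1.7  34. ] world [ 0.5277 -0.2045  0.0931]
plate ends top [[ 50.4  24.2   4. ]
 [ 50.3 -26.8   4. ]
 [-94.1 -26.    4. ]
 [-92.5  23.5   4. ]]
plate scene [[ 46.7  28.5   4. ]
 [ 48.5 -20.9   4. ]
 [-95.1 -21.5   4. ]
 [-96.3  24.2   4. ]]
wide hole top [[27.6 -2.2  2. ]]
grip top [[ 82.8  94.7  34. ]
 [ 82.9   0.3  34. ]
 [ 82.8 -89.1  34. ]]
grip scene [[ 73.9  92.5  34. ]
 [ 75.7   0.5  34. ]
 [ 75.6 -88.4  34. ]]
```

```bash
cat >> h.py <<'E'
YAW=-3.25
Rs=(Ro.from_euler('z',YAW,degrees=True)*Ro.from_euler('y',-30,degrees=True)).as_matrix()
def tool(sgn,phi=0,base=None):
    B=Rs if base is None else base
    B=B@Ro.from_euler('z',phi,degrees=True).as_matrix()
    x=-B[:,2]; z=sgn*B[:,1]; y=np.cross(z,x); return np.c_[x,y,z]
def rv(Rt,s): return (Ro.from_matrix(Rt)*Ro.from_euler('xyz',s['eef_rot']).inv()).as_rotvec(degrees=True)
E
python3 - <<'E'
from h import *
s=bot.observe(); R=Ro.from_euler('xyz',s['eef_rot']).as_matrix(); print(R.round(3))
for g in (1,-1):
    T=tool(g); print(g,T.round(3),rv(T,s).round(1))
E
```

```text
[[-0.001 -0.945  0.328]
 [-0.001  0.328  0.945]
 [-1.     0.    -0.001]]
1 [[ 0.499 -0.865  0.057]
 [-0.028  0.049  0.998]
 [-0.866 -0.5   -0.   ]] [ -5.8 -29.5  15.5]
-1 [[ 0.499  0.865 -0.057]
 [-0.028 -0.049 -0.998]
 [-0.866  0.5    0.   ]] [  42.2   -8.4 -159. ]
```

Request:
jog_arm(
  delta_rot=[
    [-0.3,-1.5,0.8],
    [-0.3,-1.5,0.8],
    [-0.3,-1.5,0.8],
    [-0.3,-1.5,0.8],
    [-0.3,-1.5,0.8],
    [-0.3,-1.5,0.8],
    [-0.3,-1.5,0.8],
    [-0.3,-1.5,0.8],
    [-0.3,-1.5,0.8],
    [-0.3,-1.5,0.8],
  ],
  slide=[
    [0.018,-0.036,0.003],
    [0.018,-0.036,0.003],
    [0.018,-0.036,0.003],
    [0.018,-0.036,0.003],
    [0.018,-0.036,0.003],
    [0.018,-0.036,0.003],
    [0.018,-0.036,0.003],
    [0.018,-0.036,0.003],
    [0.018,-0.036,0.003],
    [0.018,-0.036,0.003],
  ],
  jaw=[1,1,1,1,1,1,1,1,1,1],
)

```text
time: 0.93
eef_pos: [0.3514, 0.1262, 0.257]
eef_rot: [-1.549, 1.295, -0.154]
contact_force: [1.5, 1.3, 0.5]
opening: 0.0855
```

Request:
jog_arm(
  delta_rot=[
    [-0.3,-1.5,0.8],
    [-0.3,-1.5,0.8],
    [-0.3,-1.5,0.8],
    [-0.3,-1.5,0.8],
    [-0.3,-1.5,0.8],
    [-0.3,-1.5,0.8],
    [-0.3,-1.5,0.8],
    [-0.3,-1.5,0.8],
    [-0.3,-1.5,0.8],
    [0,0,0],
  ],
  slide=[
    [0.018,-0.036,0.0],
    [0.018,-0.036,0.0],
    [0.018,-0.036,0.0],
    [0.018,-0.036,-0.01],
    [0.018,-0.036,-0.01],
    [0.018,-0.036,-0.01],
    [0.018,-0.036,-0.01],
    [0.018,-0.036,-0.01],
    [0.018,-0.036,-0.01],
    [0,0,0],
  ],
  jaw=[1,1,1,1,1,1,1,1,1,1],
)

```text
time: 1.77
eef_pos: [0.5118, -0.2103, 0.2009]
eef_rot: [-1.62, 1.029, -0.092]
contact_force: [-0.6, 0.7, 0.3]
opening: 0.0856
```

```bash
cat > snap.py <<'E'
from h import *
import sys
def snap(name):
    s=bot.observe(); p,d=grab_frame('wrist')
    cv2.imwrite(f'pics/{name}.png',p[:,:,::-1]); np.savez(f'pics/{name}.npz',d=d,pos=s['eef_pos'],rot=s['eef_rot'])
    return s
def load(name):
    z=np.load(f'pics/{name}.npz'); s=dict(eef_pos=z['pos'],eef_rot=z['rot']); return cv2.imread(f'pics/{name}.png'),z['d'],cam('wrist',s),s
E
python3 - <<'E'
from snap import *
s=snap('w1'); print(s['joints'].round(3),s['eef_pos'],s['time'],rv(tool(1),s))
E
```

```text
[-0.699  0.031 -0.728  0.352  0.298 -0.585] [ 0.51178178 -0.21032041  0.20089932] 1.7667 [ 1.49211553  0.9346613  -0.36532264]
```

View pics/w1.png

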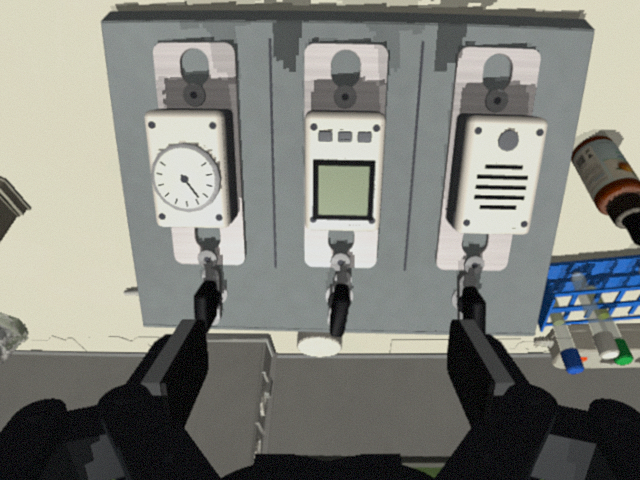

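Run:
```python
from snap import *
p,d,C,s=load('w1')
cv2.imwrite('pics/w1a.png',cv2.resize(p[95:345,285:405],None,fx=2.4*1,fy=2.4,interpolation=cv2.INTER_CUBIC))
mid=np.array([.565,-.2084,.0755]); n=Rs[:,2]
# face patches
for u,v in [(250,60),(250,200),(420,60),(425,240),(125,60),(150,280),(560,70),(400,310),(270,300)]:
    w=d[v-3:v+4,u-3:u+4]; X=pts(C,[[u,v]],[np.median(w)]); print(u,v,X.round(4),((X-mid)@Rs*1e3).round(1))
q=[[307,112],[387,112],[381,231],[306,230]]
# split line direction
L=onplane(C,[[270,40],[275,265],[422,40],[406,265]],mid,n); L=(L-mid)@Rs;print('lines',(L*1e3).round(1))
print('housing',((onplane(C,q,mid+.034*n,n)-mid)@Rs*1e3).round(1))
print('plate',((onplane(C,[[304,44],[388,46],[378,268],[303,266]],mid+.004*n,n)-mid)@Rs*1e3).round(1))
m=d[180:200,330:360]; print('housing top depth', ((pts(C,[[345,190]],[np.median(m)])-mid)@Rs*1e3).round(1))
```

```text
250 60 [[ 0.4891 -0.2605  0.0334]] [[-84.1 -56.3  -0.1]]
250 200 [[ 0.5654 -0.2682  0.0776]] [[  4.4 -59.7  -0. ]]
420 60 [[ 0.4932 -0.1569  0.033 ]] [[-85.9  47.3   0.5]]
425 240 [[ 0.5944 -0.149   0.0906]] [[30.  61.   0.1]]
125 60 [[ 0.4848 -0.3386  0.0338]] [[ -83.8 -134.6    0.2]]
150 280 [[ 0.6145 -0.3477  0.1088]] [[  66.2 -136.3    0.2]]
560 70 [[ 0.5008 -0.0702  0.034 ]] [[-83.  134.3   0. ]]
400 310 [[ 0.6418 -0.1647  0.118 ]] [[85.5 47.9 -0.3]]
270 300 [[ 0.6312 -0.2604  0.1155]] [[ 79.8 -48.2   0.1]]
lines [[-95.6 -43.7  -0. ]
 [ 51.7 -43.8   0. ]
 [-97.2  47.7  -0. ]
 [ 49.2  49.3  -0. ]]
housing [[-55.5 -19.   34. ]
 [-56.4  25.2  34. ]
 [ 12.9  26.   34. ]
 [ 13.4 -19.4  34. ]]
plate [[-93.2 -22.9   4. ]
 [-93.   27.    4. ]
 [ 50.3  29.2   4. ]
 [ 50.2 -23.5   4. ]]
housing top depth [[-12.2   3.4  35.5]]
```

View pics/w1a.png

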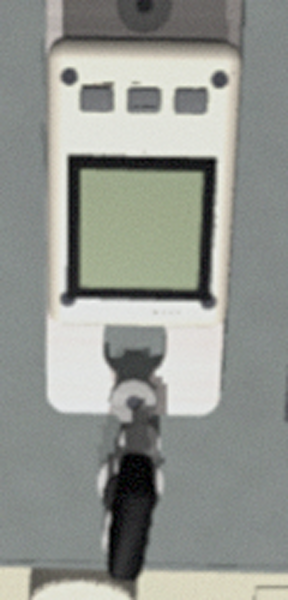

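```bash
cat >> h.py <<'E'
MID=np.array([.565,-.2084,.0755])
HX,HY=-.0215,.0025
def W(x,y,z): return MID+Rs@np.array([x+HX,y+HY,z])   # hanger coords -> world
def loc(p): return (Rs.T@(np.asarray(p)-MID)-[HX,HY,0])*1e3
E
python3 - <<'E'
from h import *
s=bot.observe()
for z in (.06,.010): print(W(.096,0,z),W(.096,0,z)-s['eef_pos'])
print(rv(tool(1),s),Rs[:,2],loc(s['eef_pos']))
E
```

```text
[ 0.59960511 -0.20786099  0.16471152] [ 8.91081690e-02 -5.56554375e-06 -3.61297013e-02]
[ 0.6245649  -0.20927831  0.12141025] [ 0.11406796 -0.00142289 -0.07943097]
[ 1.3620393   0.80783838 -0.35157974] [-0.49919584  0.02834639  0.8660254 ] [ 37.01875401  -5.04623391 135.77182381]
```

Request:
jog_arm(
  delta_rot=[
    [0.7,0.4,-0.2],
    [0.7,0.4,-0.2],
    [0,0,0],
    [0,0,0],
  ],
  slide=[
    [0.03,0,-0.012],
    [0.03,0,-0.012],
    [0.03,0,-0.012],
    [0,0,0],
  ],
  jaw=[0.6,0.6,0.6,0.6],
)

```text
time: 2.15
eef_pos: [0.6014, -0.2073, 0.1631]
eef_rot: [-1.564, 1.05, -0.058]
contact_force: [-0.8, 0.0, 0.4]
opening: 0.0513
```

Run:
```python
from snap import *
s=snap('w2'); print(s['joints'].round(3),s['eef_pos'],s['time'],rv(tool(1),s),loc(s['eef_pos']),s['contact_force'])
```

```text
[-0.574  0.235 -0.591  0.283  0.248 -0.451] [ 0.60144311 -0.20734549  0.16307671] 2.15 [-0.19277735 -0.16833629  0.39363202] [96.74647968  0.61887797 57.68129954] [-0.77147665  0.04343062  0.35685675]
```

View pics/w2.png

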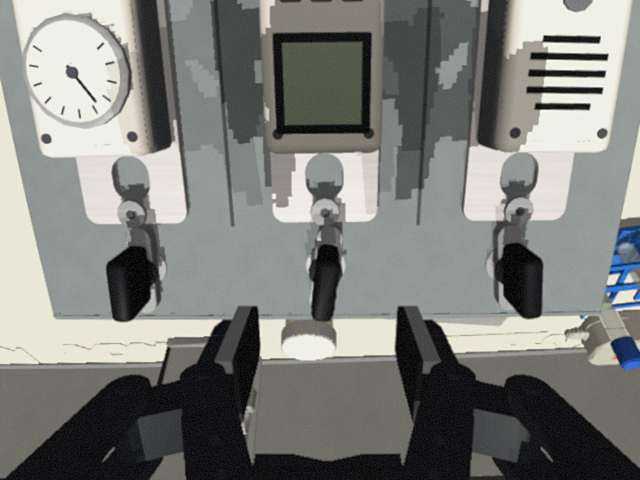

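Request:
jog_arm(
  delta_rot=[
    [0,0,0],
    [0,0,0],
    [0,0,0],
    [0,0,0],
  ],
  slide=[
    [0.0078,-0.001,-0.014],
    [0.0078,-0.0007,-0.014],
    [0.0075,-0.0003,-0.013],
    [0,0,0],
  ],
  jaw=[0.5,0.5,0.5,0.5],
)

```text
time: 2.53
eef_pos: [0.6209, -0.2047, 0.1226]
eef_rot: [-1.563, 1.054, -0.053]
contact_force: [-0.5, 0.7, -0.2]
opening: 0.0425
```

```bash
cat > st.py <<'E'
from h import *
s=bot.observe(); print(s['time'],'j',s['joints'].round(2),'loc',loc(s['eef_pos']).round(1),'pos',s['eef_pos'].round(4),'rv',rv(tool(1),s).round(2),'F',s['contact_force'].round(1),'M',s['moment'].round(2),'op',round(s['opening'],4))
E
python3 st.py
```

```text
2.5333 j [-0.55  0.32 -0.6   0.19  0.24 -0.43] loc [93.2  4.3 13. ] pos [ 0.6209 -0.2047  0.1226] rv [-0.25 -0.35  0.17] F [-0.5  0.7 -0.2] M [0.06 0.56 0.01] op 0.0425
```

Request:
jog_arm(
  delta_rot=[
    [0,0,0],
    [0,0,0],
    [0,0,0],
  ],
  slide=[
    [0.0034,-0.0045,-0.0008],
    [0,0,0],
    [0,0,0],
  ],
  jaw=[0.5,0.5,0.5],
)

```text
time: 2.78
eef_pos: [0.6227, -0.2081, 0.1235]
eef_rot: [-1.562, 1.055, -0.051]
contact_force: [-0.5, -1.0, 0.5]
opening: 0.043
```

```bash
python3 st.py
```

```text
2.7833 j [-0.55  0.33 -0.59  0.2   0.24 -0.44] loc [95.3  1.1 12.8] pos [ 0.6227 -0.2081  0.1235] rv [-0.27 -0.41  0.11] F [-0.5 -1.   0.5] M [0.04 0.5  0.03] op 0.043
```

Request:
jog_arm(
  delta_rot=[
    [0,0,0],
    [0,0,0],
    [0,0,0],
    [0,0,0],
    [0,0,0],
    [0,0,0],
  ],
  slide=[
    [0.0016,-0.0012,-0.0017],
    [0,0,0],
    [0,0,0],
    [0,0,0],
    [0,0,0],
    [0,0,0],
  ],
  jaw=[0.4,0,0,0,0,0],
  grip_force=20,
)

```text
time: 3.28
eef_pos: [0.6243, -0.2098, 0.1243]
eef_rot: [-1.564, 1.052, -0.053]
contact_force: [1.3, 1.0, -1.4]
opening: 0.0098
```

```bash
python3 st.py
```

```text
3.2833 j [-0.55  0.33 -0.59  0.19  0.24 -0.44] loc [97.2 -0.5 12.7] pos [ 0.6243 -0.2098  0.1243] rv [-0.21 -0.26  0.14] F [ 1.3  1.  -1.4] M [ 0.07  0.35 -0.11] op 0.0098
```

Request:
jog_arm(
  delta_rot=[
    [2.0,-0.1,-3.5],
    [2.0,-0.1,-3.5],
    [2.5,-0.15,-4.3],
    [2.5,-0.15,-4.3],
    [2.5,-0.15,-4.3],
    [2.5,-0.15,-4.3],
  ],
  slide=[
    [0,0,0],
    [0,0,0],
    [0,0,0],
    [0,0,0],
    [0,0,0],
    [0,0,0],
  ],
  jaw=[0,0,0,0,0,0],
)

```text
time: 3.78
eef_pos: [0.6241, -0.2102, 0.1242]
eef_rot: [-1.054, 1.051, -0.049]
contact_force: [2.6, 1.1, -2.5]
opening: 0.0095
```

```bash
sed -i 's/^s=bot.observe(); /import sys\ns=bot.observe(); PH=float(sys.argv[1]) if len(sys.argv)>1 else 0\nR=Ro.from_euler("xyz",s["eef_rot"]).as_matrix(); L=Rs.T@R; print("phi",np.degrees(np.arctan2(-L[0,2],L[1,2])).round(1));/; s/rv(tool(1)/rv(tool(1,PH)/' st.py; python3 st.py -28
```

```text
phi -29.2
3.7833 j [-0.56  0.33 -0.59  0.19  0.24  0.07] loc [97.1 -1.  12.6] pos [ 0.6241 -0.2102  0.1242] rv [-0.81 -0.18  0.94] F [ 2.6  1.1 -2.5] M [-0.04  0.54  0.08] op 0.0095
```

Request:
jog_arm(
  delta_rot=[
    [3.0,-0.2,-5.2],
    [3.0,-0.2,-5.2],
    [3.0,-0.2,-5.2],
    [3.0,-0.2,-5.2],
    [3.0,-0.2,-5.2],
    [3.0,-0.2,-5.2],
    [3.0,-0.2,-5.2],
    [3.0,-0.2,-5.2],
    [3.0,-0.2,-5.2],
    [3.0,-0.2,-5.2],
  ],
  slide=[
    [0,0,0],
    [0,0,0],
    [0,0,0],
    [0,0,0],
    [0,0,0],
    [0,0,0],
    [0,0,0],
    [0,0,0],
    [0,0,0],
    [0,0,0],
  ],
  jaw=[0,0,0,0,0,0,0,0,0,0],
)

```text
time: 4.62
eef_pos: [0.6233, -0.2107, 0.1238]
eef_rot: [0.046, 1.043, -0.05]
contact_force: [0.2, -0.2, -1.2]
opening: 0.0098
```

```bash
python3 st.py -90
```

```text
phi -92.3
4.6167 j [-0.56  0.32 -0.6   0.18  0.25  1.17] loc [96.1 -1.5 12.6] pos [ 0.6233 -0.2107  0.1238] rv [-1.3  0.3  1.9] F [ 0.2 -0.2 -1.2] M [0.03 0.55 0.04] op 0.0098
```

Request:
jog_arm(
  delta_rot=[
    [-1.2,0.2,1.9],
    [0,0,0],
    [0,0,0],
    [0,0,0],
  ],
  slide=[
    [0,0,0],
    [0,0,0],
    [0,0,0],
    [0,0,0],
  ],
  jaw=[0,0.4,0.4,0.4],
)

```text
time: 4.95
eef_pos: [0.6234, -0.2109, 0.1241]
eef_rot: [0.01, 1.045, -0.055]
contact_force: [0.3, -0.4, 0.1]
opening: 0.0337
```

Request:
jog_arm(
  delta_rot=[
    [0,0,0],
    [0,0,0],
    [0,0,0],
    [-3.4,0.2,6.0],
    [-3.4,0.2,6.0],
    [-3.4,0.2,6.0],
    [-3.4,0.2,6.0],
    [-3.4,0.2,6.0],
    [-3.4,0.2,6.0],
    [-3.4,0.2,6.0],
  ],
  slide=[
    [-0.013,0.001,0.022],
    [-0.013,0.001,0.022],
    [-0.013,0.001,0.022],
    [-0.013,0.001,0.022],
    [-0.013,0.001,0],
    [-0.013,0.001,0],
    [-0.013,0.001,0],
    [-0.013,0.001,0],
    [-0.013,0,0],
    [0,0,0],
  ],
  jaw=[0.4,0.6,0.8,1,1,1,1,1,1,1],
)

```text
time: 5.78
eef_pos: [0.501, -0.2024, 0.2168]
eef_rot: [-0.852, 1.048, -0.049]
contact_force: [0.7, 0.6, 0.1]
opening: 0.0852
```

```bash
python3 st.py 0
```

```text
phi -40.8
5.7833 j [-0.71  0.   -0.7   0.45  0.31  0.13] loc [ 3.650e+01 -1.000e-01  1.545e+02] pos [ 0.501  -0.2024  0.2168] rv [-20.54   1.05  35.24] F [0.7 0.6 0.1] M [ 0.    0.48 -0.03] op 0.0852
```

Request:
jog_arm(
  delta_rot=[
    [-3.4,0.2,5.9],
    [-3.4,0.2,5.9],
    [-3.4,0.2,5.9],
    [-3.4,0.2,5.9],
    [-3.4,0.2,5.9],
    [-3.4,0.2,5.9],
    [0,0,0],
  ],
  slide=[
    [0.002,0,-0.01],
    [0.002,0,-0.01],
    [0.002,0,-0.01],
    [0,0,-0.008],
    [0,0,-0.008],
    [0,0,-0.008],
    [0,0,0],
  ],
  jaw=[1,1,1,1,1,1,1],
)

```text
time: 6.37
eef_pos: [0.5067, -0.2038, 0.1633]
eef_rot: [-1.612, 1.045, -0.055]
contact_force: [-0.7, 0.7, -0.8]
opening: 0.0853
```

```bash
python3 st.py 0; python3 -c "
from snap import *
snap('w3')"
```

```text
phi 2.5
6.3667 j [-0.7   0.08 -0.78  0.27  0.31 -0.62] loc [ 14.8  -1.2 105.3] pos [ 0.5067 -0.2038  0.1633] rv [ 1.18  0.06 -2.15] F [-0.7  0.7 -0.8] M [ 0.05  0.54 -0.01] op 0.0853
```

View pics/w3.png

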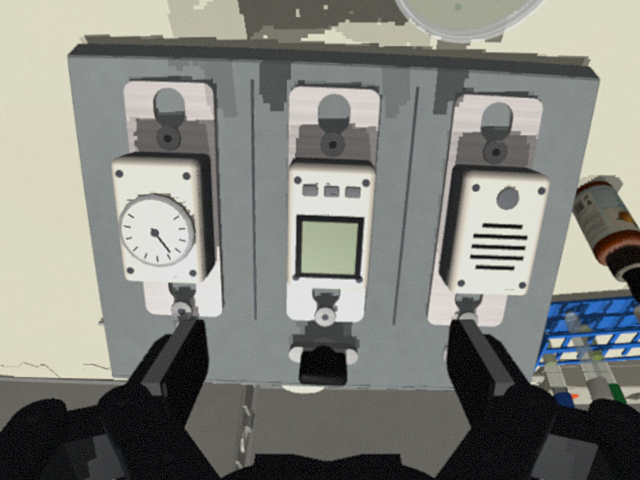

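Run:
```python
from snap import *
p,d,C,s=load('w3'); n=Rs[:,2]
q=[[290,163],[377,163],[367,321],[287,319]]
for z in (.034,):print('housing',np.array([loc(x) for x in onplane(C,q,MID+z*n,n)]).round(1))
print('plate',np.array([loc(x) for x in onplane(C,[[288,88],[379,90],[366,321],[287,319]],MID+.004*n,n)]).round(1))
cv2.imwrite('pics/w3a.png',cv2.resize(p[75:395,270:400],None,fx=1.8,fy=1.8,interpolation=cv2.INTER_CUBIC))
```

```text
housing [[-34.6 -21.7  34. ]
 [-36.5  22.2  34. ]
 [ 53.8  23.8  34. ]
 [ 54.5 -22.1  34. ]]
plate [[-71.  -26.    4. ]
 [-72.1  23.9   4. ]
 [ 70.9  27.1   4. ]
 [ 71.6 -24.6   4. ]]
```

View pics/w3a.png

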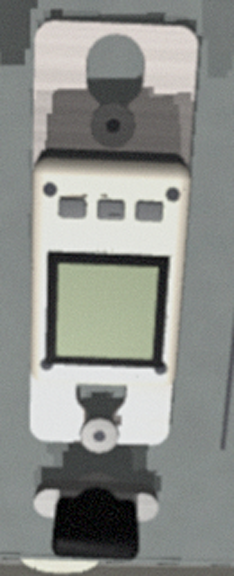

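Request:
jog_arm(
  delta_rot=[
    [0.6,0,-1.1],
    [0.6,0,-1.1],
    [0,0,0],
    [0,0,0],
    [0,0,0],
  ],
  slide=[
    [0.005,0,-0.018],
    [0.006,0,-0.02],
    [0.006,0,-0.02],
    [0,0,0],
    [0,0,0],
  ],
  jaw=[0.85,0.85,0.85,0.85,0.85],
)

```text
time: 6.83
eef_pos: [0.5269, -0.2061, 0.109]
eef_rot: [-1.548, 1.04, -0.065]
contact_force: [0.1, 0.4, 0.2]
opening: 0.0725
```

```bash
python3 st.py 0
```

```text
phi -1.8
6.8333 j [-0.67  0.21 -0.83  0.09  0.29 -0.52] loc [ 5.2 -2.4 48.1] pos [ 0.5269 -0.2061  0.109 ] rv [-0.64  0.47  1.65] F [0.1 0.4 0.2] M [0.03 0.49 0.06] op 0.0725
```

Request:
jog_arm(
  delta_rot=[
    [-0.6,0.5,1.6],
    [0,0,0],
    [0,0,0],
    [0,0,0],
  ],
  slide=[
    [-0.003,0.002,-0.008],
    [0.007,0,-0.011],
    [0.005,0,-0.009],
    [0,0,0],
  ],
  jaw=[0.85,0.85,0.85,0.85],
)

```text
time: 7.17
eef_pos: [0.5379, -0.2059, 0.0856]
eef_rot: [-1.569, 1.043, -0.062]
contact_force: [-0.1, 1.1, -0.7]
opening: 0.0729
```

```bash
python3 st.py 0
```

```text
phi -0.4
7.1667 j [-0.65  0.27 -0.83  0.02  0.29 -0.52] loc [ 3.  -1.5 22.4] pos [ 0.5379 -0.2059  0.0856] rv [-0.05  0.24  0.39] F [-0.1  1.1 -0.7] M [0.06 0.51 0.02] op 0.0729
```

Request:
jog_arm(
  delta_rot=[
    [0,0.2,0.3],
    [0,0,0],
    [0,0,0],
  ],
  slide=[
    [0.003,0.0012,-0.009],
    [0.003,0,-0.007],
    [0,0,0],
  ],
  jaw=[0.85,0.85,0.85],
)

```text
time: 7.42
eef_pos: [0.5453, -0.2054, 0.0707]
eef_rot: [-1.57, 1.044, -0.059]
contact_force: [0.1, 0.4, -0.0]
opening: 0.0727
```

```bash
python3 st.py 0
```

```text
phi -0.2
7.4167 j [-0.64  0.31 -0.83 -0.02  0.28 -0.52] loc [ 1.9 -0.7  5.8] pos [ 0.5453 -0.2054  0.0707] rv [-0.01  0.17  0.17] F [ 0.1  0.4 -0. ] M [ 0.03  0.51 -0.  ] op 0.0727
```

Close on the housing.

Request:
jog_arm(
  delta_rot=[
    [0,0.1,0.1],
    [0,0,0],
    [0,0,0],
    [0,0,0],
    [0,0,0],
    [0,0,0],
  ],
  slide=[
    [-0.001,0.0006,-0.0006],
    [0,0,0],
    [0,0,0],
    [0,0,0],
    [0,0,0],
    [0,0,0],
  ],
  jaw=[0.6,0.4,0.4,0.4,0.4,0.4],
  grip_force=35,
)

```text
time: 7.92
eef_pos: [0.5439, -0.2045, 0.0702]
eef_rot: [-1.569, 1.047, -0.056]
contact_force: [0.7, 0.6, -2.2]
opening: 0.0454
```

```bash
python3 st.py 0
```

```text
phi -0.1
7.9167 j [-0.64  0.31 -0.83 -0.02  0.28 -0.52] loc [0.4 0.2 6.1] pos [ 0.5439 -0.2045  0.0702] rv [-0.05  0.04  0.07] F [ 0.7  0.6 -2.2] M [0.03 0.51 0.01] op 0.0454
```

Request:
jog_arm(
  delta_rot=[
    [0,0,0],
    [0,0,0],
    [0,0,0],
    [0,0,0],
    [0,0,0],
  ],
  slide=[
    [-0.0006,0,0.001],
    [0.0035,-0.0002,0.002],
    [0.0035,-0.0002,0.002],
    [0.0035,-0.0002,0.002],
    [0,0,0],
  ],
  jaw=[0.3,0.3,0.3,0.3,0.3],
)

```text
time: 8.33
eef_pos: [0.554, -0.205, 0.0776]
eef_rot: [-1.568, 1.048, -0.056]
contact_force: [-0.1, -0.1, -2.0]
opening: 0.0455
```

```bash
python3 st.py 0
```

```text
phi -0.1
8.3333 j [-0.63  0.31 -0.8   0.01  0.27 -0.51] loc [12.9  0.2  7.4] pos [ 0.554  -0.205   0.0776] rv [-0.08 -0.04  0.11] F [-0.1 -0.1 -2. ] M [-0.07  0.65  0.03] op 0.0455
```

Request:
jog_arm(
  delta_rot=[
    [0,0,0],
    [0,0,0],
    [0,0,0],
  ],
  slide=[
    [0.0028,-0.0002,0.0016],
    [0,0,0],
    [0,0,0],
  ],
  jaw=[0.3,0.3,0.3],
)

```text
time: 8.58
eef_pos: [0.5573, -0.205, 0.0793]
eef_rot: [-1.568, 1.048, -0.056]
contact_force: [-0.8, 0.3, -2.2]
opening: 0.0451
```

```bash
python3 st.py 0; python3 -c "
from snap import *
snap('w4')"
```

```text
phi -0.1
8.5833 j [-0.63  0.31 -0.79  0.02  0.27 -0.5 ] loc [16.6  0.4  7.3] pos [ 0.5573 -0.205   0.0793] rv [-0.08 -0.06  0.09] F [-0.8  0.3 -2.2] M [ 0.06  0.64 -0.02] op 0.0451
```

View pics/w4.png

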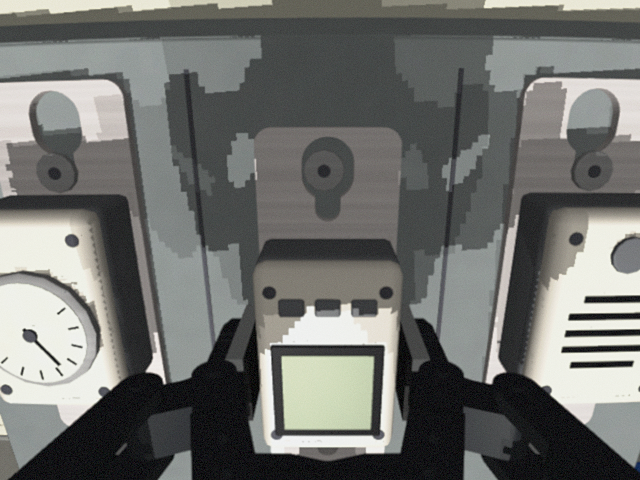

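The stud head (324,171) sits centred in the lower ear's wide end. Lifting along the face normal.

Request:
jog_arm(
  delta_rot=[
    [0,0,0],
    [0,0,0],
    [0,0,0],
    [0,0,0],
  ],
  slide=[
    [-0.002,0.0,0.0035],
    [-0.002,0.0,0.0035],
    [-0.002,0.0,0.0035],
    [0,0,0],
  ],
  jaw=[0.3,0.3,0.3,0.3],
)

```text
time: 8.97
eef_pos: [0.5502, -0.2047, 0.0904]
eef_rot: [-1.567, 1.049, -0.055]
contact_force: [-0.5, -0.0, -2.1]
opening: 0.0455
```

```bash
python3 st.py 0
```

```text
phi -0.1
8.9667 j [-0.63  0.28 -0.79  0.05  0.28 -0.51] loc [15.9  0.3 20.4] pos [ 0.5502 -0.2047  0.0904] rv [-0.12 -0.11  0.09] F [-0.5 -0.  -2.1] M [ 0.03  0.72 -0.04] op 0.0455
```

Request:
jog_arm(
  delta_rot=[
    [0,0,0],
    [0,0,0],
    [0,0,0],
    [0,0,0],
    [0,0,0],
    [0,1,0],
    [0,2,0],
    [0,3,0],
    [0,3,0],
    [0,3,0],
  ],
  slide=[
    [-0.008,0,0.014],
    [-0.012,0,0.022],
    [-0.012,0,0.024],
    [0,0,0.028],
    [0,0,0.028],
    [0,0.01,0.025],
    [0,0.02,0.015],
    [0,0.03,0],
    [0,0.03,0],
    [0,0.03,0],
  ],
  jaw=[0.3,0.3,0.3,0.3,0.3,0.3,0.3,0.3,0.3,0.3],
)

```text
time: 9.8
eef_pos: [0.5114, -0.0851, 0.2563]
eef_rot: [-1.619, 1.261, -0.116]
contact_force: [1.5, -0.3, -2.2]
opening: 0.0456
```

```bash
cat > st2.py <<'E'
from h import *
B=Ro.from_euler('z',-4.7,degrees=True).as_matrix()
s=bot.observe(); print(s['time'],'j',s['joints'].round(2),'pos',s['eef_pos'].round(4),'rv',rv(tool(1,0,B),s).round(2),'F',s['contact_force'].round(1),'M',s['moment'].round(2),'op',round(s['opening'],4))
E
python3 st2.py
```

```text
9.8 j [-0.35  0.02 -0.47  0.78  0.07 -0.27] pos [ 0.5114 -0.0851  0.2563] rv [ 2.18 17.64 -0.8 ] F [ 1.5 -0.3 -2.2] M [0.08 0.39 0.01] op 0.0456
```

Request:
jog_arm(
  delta_rot=[
    [0.3,2.3,-0.1],
    [0.3,2.3,-0.1],
    [0.3,2.3,-0.1],
    [0.3,2.3,-0.1],
    [0.3,2.3,-0.1],
    [0.3,2.3,-0.1],
    [0.3,2.3,-0.1],
    [0.2,1.5,-0.1],
    [0,0,0],
    [0,0,0],
  ],
  slide=[
    [0.0015,0.032,0],
    [0.0015,0.032,0],
    [0.0015,0.032,0],
    [0.0015,0.032,0],
    [0.0015,0.032,0],
    [0.0015,0.032,-0.01],
    [0.0015,0.03,-0.02],
    [0.001,0.02,-0.02],
    [0,0.01,-0.02],
    [0,0,0],
  ],
  jaw=[0.3,0.3,0.3,0.3,0.3,0.3,0.3,0.3,0.3,0.3],
)

```text
time: 10.63
eef_pos: [0.5245, 0.1857, 0.1891]
eef_rot: [0.921, 1.567, 2.413]
contact_force: [-1.4, -0.1, -2.5]
opening: 0.0451
```

```bash
python3 st2.py
python3 - <<'E'
from snap import *
snap('w5')
for n in ('scene','top'):
    p,d=grab_frame(n); cv2.imwrite(f'pics/{n}5.png',p[:,:,::-1])
cv2.imwrite('pics/s5.png',cv2.resize(cv2.imread('pics/scene5.png')[130:330,150:420],None,fx=2.8,fy=2.8,interpolation=cv2.INTER_CUBIC))
E
```

```text
10.6333 j [ 0.21  0.38 -0.14  1.05  0.    0.29] pos [0.5245 0.1857 0.1891] rv [-0.15 -0.17 -0.21] F [-1.4 -0.1 -2.5] M [-0.04  0.06 -0.02] op 0.0451
```

View pics/w5.png

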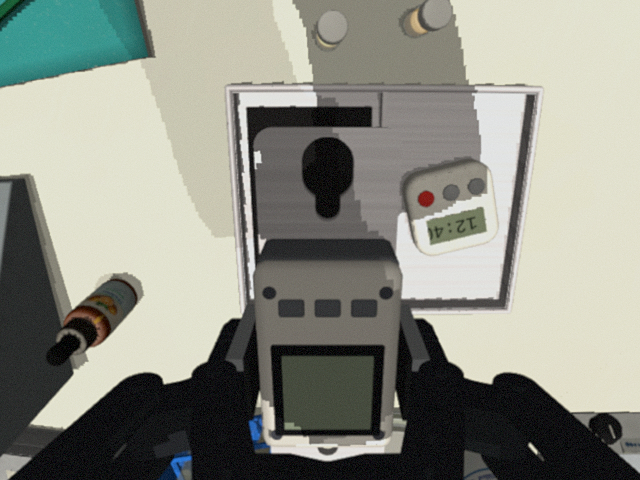

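View pics/s5.png

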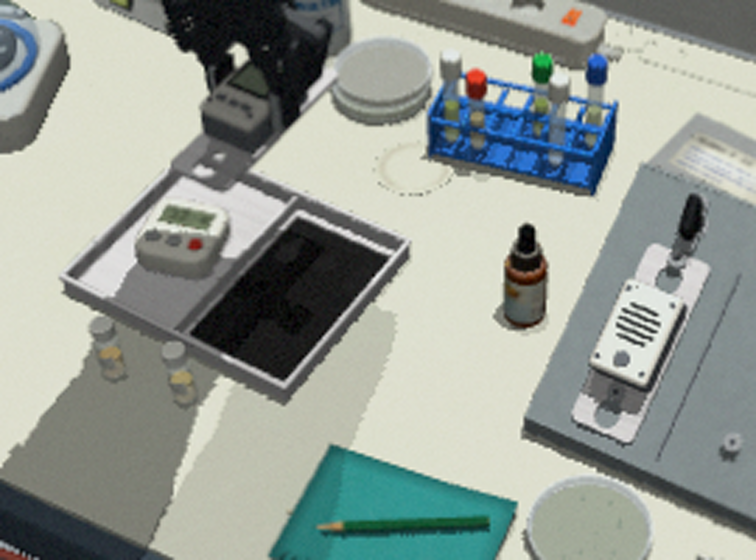

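Run:
```python
from snap import *
e=np.array([0,0,1.])
p=cv2.imread('pics/scene0.png'); C=cam('scene')
m=(p.max(2)<70).astype(np.uint8); m[:,:210]=0;m[:,300:]=0;m[:195]=0;m[275:]=0
c=max(cv2.findContours(m,0,1)[0],key=cv2.contourArea); print(cv2.contourArea(c))
q=onplane(C,c.reshape(-1,2),[0,0,.006],e); print('mat scene',cv2.minAreaRect((q[:,:2]*1000).astype(np.float32)))
p,d,C,s=load('w5')
print('wrist mat L,R near corners (z .006)',onplane(C,[[248,107],[372,107],[250,230]],[0,0,.006],e).round(4))
print('tray rim z.018 near L, near R, far R',onplane(C,[[227,87],[543,88],[512,312],[381,93]],[0,0,.018],e).round(4))
pl=s['eef_pos'][2]-.006+.004
X=onplane(C,[[258,129],[397,129]],[0,0,pl],e); print('plate near corners',X.round(4), X-s['eef_pos'])
```

```text
1942.5
mat scene ((517.4435424804688, 172.4669189453125), (91.40189361572266, 149.61473083496094), 85.59510803222656)
wrist mat L,R near corners (z .006) [[0.4439 0.1337 0.006 ]
 [0.4513 0.2254 0.006 ]
 [0.5389 0.1224 0.006 ]]
tray rim z.018 near L, near R, far R [[0.4291 0.1228 0.018 ]
 [0.4464 0.347  0.018 ]
 [0.6244 0.3345 0.018 ]
 [0.4419 0.231  0.018 ]]
plate near corners [[0.4506 0.1687 0.1871]
 [0.4543 0.2151 0.1871]] [[-0.07385538 -0.01697244 -0.002     ]
 [-0.0701875   0.02942951 -0.002     ]]
```

Request:
jog_arm(
  delta_rot=[
    [0,0,0],
    [0,0,0],
    [0,0,0],
    [0,0,0],
    [0,0,0],
    [0,0,0],
  ],
  slide=[
    [-0.001,-0.006,-0.025],
    [-0.001,-0.006,-0.03],
    [0,0,-0.03],
    [0,0,-0.025],
    [0,0,-0.015],
    [0,0,0],
  ],
  jaw=[0.3,0.3,0.3,0.3,0.3,0.3],
)

```text
time: 11.28
eef_pos: [0.5319, 0.1654, 0.0766]
eef_rot: [-1.285, 1.545, 0.198]
contact_force: [-1.6, -0.5, -1.7]
opening: 0.0454
```

```bash
python3 st2.py
python3 - <<'E'
from snap import *
snap('w6')
E
```

```text
11.2833 j [ 0.17  0.46 -0.33  0.75  0.    0.26] pos [0.5319 0.1654 0.0766] rv [-0.29  1.43  0.35] F [-1.6 -0.5 -1.7] M [-0.05  0.08 -0.  ] op 0.0454
```

View pics/w6.png

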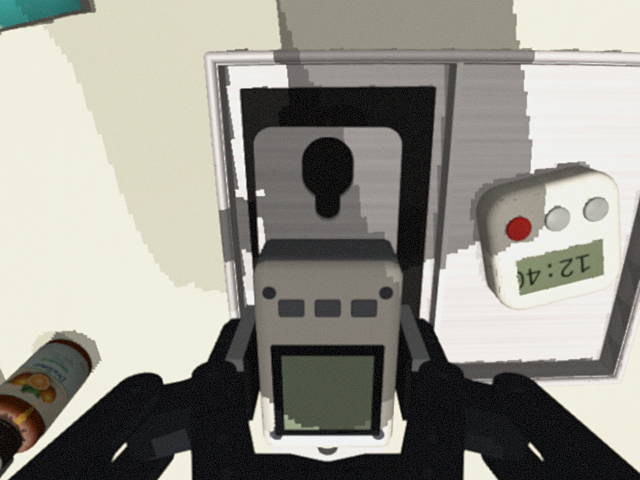

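Run:
```python
from snap import *
e=np.array([0,0,1.]); p,d,C,s=load('w6')
X=onplane(C,[[241,88],[435.5,87]],[0,0,.006],e); print(X); c=X.mean(0); dd=X[1]-X[0]; print(np.degrees(np.arctan2(-dd[0],dd[1])),np.linalg.norm(dd[:2]))
a=np.radians(-4.7); print('mat centre',c+.075*np.array([np.cos(a),np.sin(a),0]))
T=onplane(C,[[206,54]],[0,0,.018],e);print(T)
```

```text
[[0.44369186 0.13306248 0.006     ]
 [0.45133688 0.22517986 0.006     ]]
-4.744227192984201 0.09243407227365126
mat centre [0.52226218 0.17297579 0.006     ]
[[0.42825788 0.12212514 0.018     ]]
```

Request:
jog_arm(
  delta_rot=[
    [-0.3,1.4,0.3],
    [0,0,0],
    [0,0,0],
    [0,0,0],
  ],
  slide=[
    [-0.0097,0.0076,-0.005],
    [0,0,-0.015],
    [0,0,-0.015],
    [0,0,0],
  ],
  jaw=[0.3,0.3,0.3,0.3],
)

```text
time: 11.67
eef_pos: [0.5269, 0.1738, 0.05]
eef_rot: [-1.329, 1.561, 0.156]
contact_force: [-0.7, -0.1, -1.8]
opening: 0.0453
```

```bash
python3 st2.py
```

```text
11.6667 j [ 0.19  0.51 -0.35  0.71 -0.    0.27] pos [0.5269 0.1738 0.05  ] rv [-0.09  0.54  0.17] F [-0.7 -0.1 -1.8] M [0.04 0.04 0.04] op 0.0453
```

Request:
jog_arm(
  delta_rot=[
    [0,0.5,0.1],
    [0,0.2,0],
    [0,0,0],
    [0,0,0],
  ],
  slide=[
    [-0.005,-0.0008,-0.006],
    [-0.001,0,-0.007],
    [-0.001,0,-0.006],
    [0,0,0],
  ],
  jaw=[0.3,0.3,0.3,0.3],
)

```text
time: 12.0
eef_pos: [0.5216, 0.1742, 0.0342]
eef_rot: [-0.159, 1.568, 1.329]
contact_force: [-0.1, -0.0, -1.9]
opening: 0.0457
```

```bash
python3 st2.py
```

```text
12.0 j [ 0.19  0.52 -0.37  0.68  0.    0.27] pos [0.5216 0.1742 0.0342] rv [-0.15  0.04  0.02] F [-0.1 -0.  -1.9] M [-0.01  0.01 -0.03] op 0.0457
```

Request:
jog_arm(
  delta_rot=[
    [0,0.2,0],
    [0,0.1,0],
    [0,0.1,0],
    [0,0,0],
  ],
  slide=[
    [0,-0.001,-0.006],
    [-0.0005,0,-0.005],
    [-0.0005,0,-0.004],
    [0,0,0],
  ],
  jaw=[0.3,0.3,0.3,0.3],
)

```text
time: 12.33
eef_pos: [0.521, 0.1731, 0.0185]
eef_rot: [1.221, 1.564, 2.709]
contact_force: [0.0, -0.2, -2.4]
opening: 0.0452
```

```bash
python3 st2.py
python3 - <<'E'
from snap import *
snap('w7')
E
```

```text
12.3333 j [ 0.19  0.55 -0.37  0.65  0.    0.27] pos [0.521  0.1731 0.0185] rv [-0.16 -0.34  0.03] F [ 0.  -0.2 -2.4] M [0.02 0.02 0.02] op 0.0452
```

View pics/w7.png

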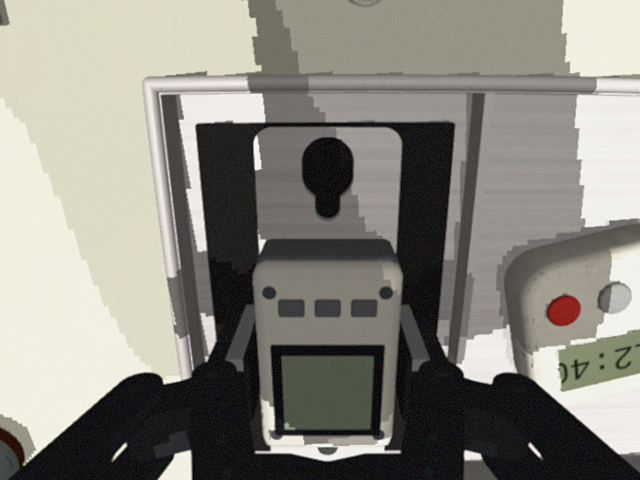

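Request:
jog_arm(
  delta_rot=[
    [0,-0.3,0],
    [0,0,0],
    [0,0,0],
    [0,0,0],
  ],
  slide=[
    [0.001,0,-0.003],
    [0,0,-0.001],
    [0,0,-0.001],
    [0,0,0],
  ],
  jaw=[0.3,0.3,0.3,0.3],
)

```text
time: 12.72
eef_pos: [0.5226, 0.1732, 0.0135]
eef_rot: [-0.134, 1.568, 1.354]
contact_force: [0.0, -0.0, -2.1]
opening: 0.0454
```

```bash
python3 st2.py
```

```text
12.7167 j [ 0.19  0.55 -0.38  0.63  0.    0.27] pos [0.5226 0.1732 0.0135] rv [-0.16  0.04  0.03] F [ 0.  -0.  -2.1] M [-0.   -0.04 -0.  ] op 0.0454
```

Request:
jog_arm(
  delta_rot=[
    [0,0,0],
    [0,0,0],
  ],
  slide=[
    [0,0,-0.001],
    [0,0,0],
  ],
  jaw=[0.3,0.3],
)

```text
time: 12.88
eef_pos: [0.5227, 0.1732, 0.0125]
eef_rot: [-0.207, 1.568, 1.281]
contact_force: [-0.2, 0.1, -2.9]
opening: 0.0455
```

```bash
python3 st2.py
```

```text
12.8833 j [ 0.19  0.55 -0.38  0.63  0.    0.27] pos [0.5227 0.1732 0.0125] rv [-0.16  0.05  0.03] F [-0.2  0.1 -2.9] M [-0.    0.05 -0.02] op 0.0455
```

Request:
jog_arm(
  delta_rot=[
    [0,0,0],
    [0,0,0],
  ],
  slide=[
    [0,0,-0.001],
    [0,0,0],
  ],
  jaw=[0.3,0.3],
)

```text
time: 13.05
eef_pos: [0.523, 0.1733, 0.0125]
eef_rot: [-0.468, 1.567, 1.02]
contact_force: [1.1, 0.9, -1.9]
opening: 0.0458
```

```bash
python3 st2.py
```

```text
13.05 j [ 0.19  0.55 -0.38  0.63  0.    0.27] pos [0.523  0.1733 0.0125] rv [-0.17  0.1   0.02] F [ 1.1  0.9 -1.9] M [ 0.06  0.   -0.02] op 0.0458
```

Request:
jog_arm(
  delta_rot=[
    [0,0,0],
    [0,0,0],
  ],
  slide=[
    [0,0,-0.0015],
    [0,0,0],
  ],
  jaw=[0.3,0.3],
)

```text
time: 13.22
eef_pos: [0.5235, 0.1734, 0.0126]
eef_rot: [-0.737, 1.566, 0.751]
contact_force: [0.5, -0.0, -2.3]
opening: 0.0453
```

```bash
python3 st2.py
```

```text
13.2167 j [ 0.19  0.55 -0.38  0.63  0.    0.27] pos [0.5235 0.1734 0.0126] rv [-0.17  0.18  0.01] F [ 0.5 -0.  -2.3] M [-0.02 -0.05  0.04] op 0.0453
```

Request:
jog_arm(
  delta_rot=[
    [0,0.2,0],
    [0,0,0],
    [0,0,0],
    [0,0,0],
  ],
  slide=[
    [-0.0014,0,0.001],
    [0,0,0],
    [0,0,-0.001],
    [0,0,0],
  ],
  jaw=[0.3,0.3,0.3,0.3],
)

```text
time: 13.55
eef_pos: [0.5221, 0.1735, 0.0125]
eef_rot: [0.183, 1.568, 1.671]
contact_force: [0.5, -0.4, -2.9]
opening: 0.0454
```

```bash
python3 st2.py
```

```text
13.55 j [ 0.19  0.55 -0.38  0.63  0.    0.27] pos [0.5221 0.1735 0.0125] rv [-0.18 -0.02  0.01] F [ 0.5 -0.4 -2.9] M [-0.01 -0.01  0.  ] op 0.0454
```

Request:
jog_arm(
  delta_rot=[
    [0,0,0],
    [0,0,0],
    [0,0,0],
    [0,0,0],
    [0,0,0],
    [0,0,0],
    [0,0,0],
    [0,0,0],
    [0,0,0],
  ],
  slide=[
    [0,0,0],
    [0,0,0],
    [0,0,0],
    [0,0,0],
    [0,0,0.006],
    [0,0,0.015],
    [0,0,0.03],
    [0,0,0.03],
    [0,0,0.03],
  ],
  jaw=[0.56,0.6,0.64,0.66,0.66,0.66,0.66,0.66,0.66],
)

```text
time: 14.3
eef_pos: [0.5169, 0.1724, 0.1224]
eef_rot: [1.572, 1.559, 3.06]
contact_force: [0.4, 0.0, -0.5]
opening: 0.0561
```

Request:
jog_arm(
  delta_rot=[
    [0,0,0],
    [0,0,0],
    [0,0,0],
    [0,0,0],
    [0,0,0],
    [0,0,0],
    [0,0,0],
    [0,0,0],
    [0,0,0],
  ],
  slide=[
    [0,0,0.035],
    [-0.02,0,0.035],
    [-0.03,0,0.02],
    [-0.03,0,0.01],
    [-0.03,0,0],
    [-0.03,0,0],
    [0,0,0],
    [0,0,0],
    [0,0,0],
  ],
  jaw=[0.66,0.66,0.66,0.66,0.66,0.66,0.66,0.66,0.66],
)

```text
time: 15.05
eef_pos: [0.375, 0.1726, 0.2394]
eef_rot: [-0.85, 1.562, 0.638]
contact_force: [0.7, -0.3, -0.6]
opening: 0.0564
```

```bash
python3 st2.py
python3 - <<'E'
from snap import *
snap('w8')
for n in ('scene','top'):
    p,d=grab_frame(n); cv2.imwrite(f'pics/{n}8.png',p[:,:,::-1])
cv2.imwrite('pics/s8.png',cv2.resize(cv2.imread('pics/scene8.png')[160:360,160:520],None,fx=2.2,fy=2.2,interpolation=cv2.INTER_CUBIC))
E
```

```text
15.05 j [ 0.25  0.06 -0.41  1.09  0.    0.33] pos [0.375  0.1726 0.2394] rv [-0.31  0.42  0.06] F [ 0.7 -0.3 -0.6] M [ 0.03 -0.04 -0.02] op 0.0564
```

View pics/w8.png

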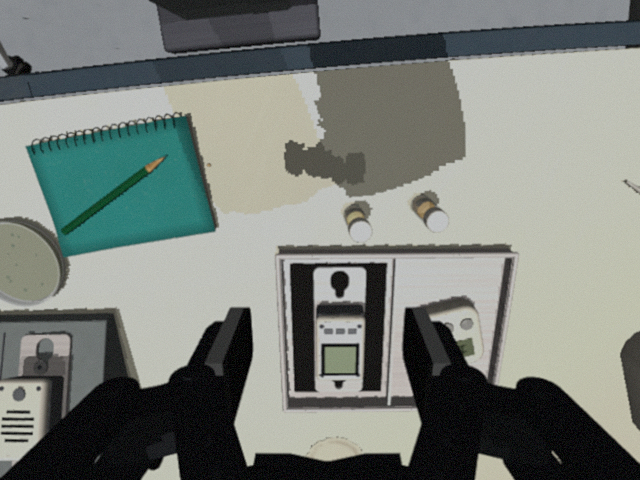

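View pics/s8.png

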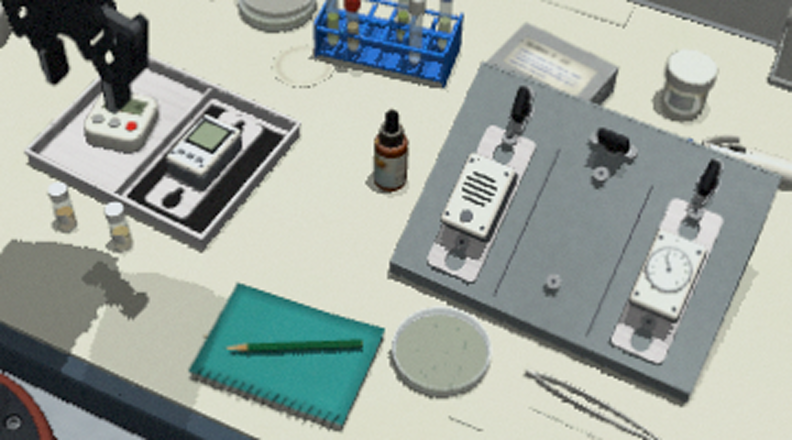

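View pics/top8.png

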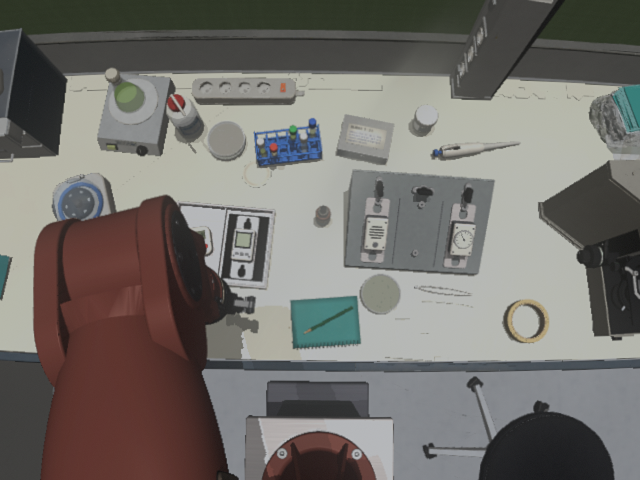

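The logger lies display up on the mat (wrist view plate ends at about (340,268) and (338,392)). The other two units hang locked, and nothing else has moved. I'll check the end margins, then hand in.

Run:
```python
from snap import *
p=cv2.imread('pics/w8.png'); cv2.imwrite('pics/w8a.png',cv2.resize(p[240:415,270:405],None,fx=4,fy=3.4,interpolation=cv2.INTER_CUBIC)[:600])
```

```text
(no output)
```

View pics/w8a.png

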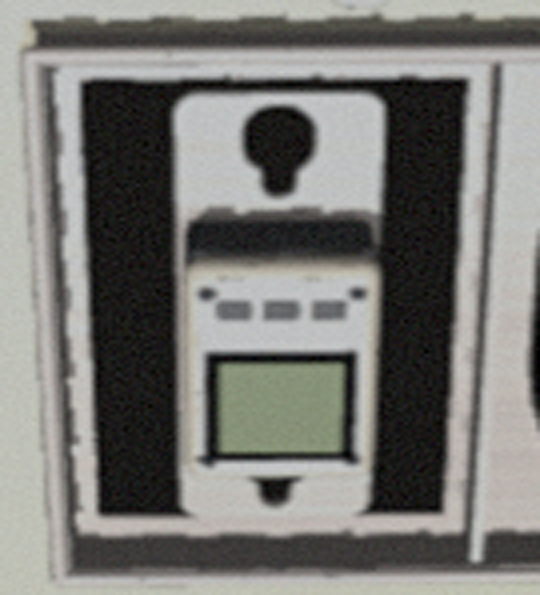

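Run:
```python
from snap import *
p,d,C,s=load('w8'); e=np.array([0,0,1.])
f=lambda L:(np.array(L,float)+.5)/[4,3.4]-.5+[270,240]
a=np.radians(-4.7); ax=np.array([np.cos(a),np.sin(a),0])
m=onplane(C,f([[275,79],[272,517]]),[0,0,.006],e)@ax; l=onplane(C,f([[280,91],[275,516]]),[0,0,.010],e)@ax
print(m,l,'len',m[1]-m[0],l[1]-l[0],'margins',l[0]-m[0],m[1]-l[1])
```

```text
[0.43028624 0.58085661] [0.43227732 0.57723339] len 0.15057036396887585 0.14495607262464766 margins 0.0019910752964376055 0.0036232160477905895
```

Both ends are inside the mat, with margins of about 2.0 and 3.6 mm. Handing in.

```bash
python3 -c "
from cell import bot
print(bot.job_done())"
```

```text
the job is handed in; nothing more can be done
None
```

The logger is off the stand and lying display up on the rubber mat, lengthwise in the bay. I handed the job in at about 15.2 s of the 51 s allowed.

I turned the middle lock a quarter turn clockwise and slid the logger about 16 mm up the slope. I then lifted it off its studs along the face normal, set it down, released it and backed the gripper away.

- **Logger on the mat:** in the last wrist picture its ends lie about 2.0 mm and 3.6 mm inside the mat's ends.
- **Other units and loose things:** the sounder and dial gauge still hang with their locks closed. The dropper, vials, petri dish, forceps and timer look where they were; I compared them only by eye.
- **Forces:** readings stayed within a few newtons wherever I checked, between moves.
- **Disagreements:** the scene camera put the mat centre about 5 mm nearer the robot than the wrist and top cameras did. I used the wrist value, and the final picture supported it. At touchdown the force reading did not clearly rise, so I judged contact from the height no longer dropping.

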